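# Square the notched board to the baking dish

### The job

The chopping board with the notched corner has been left askew at the steel stop pin. Turn it in place about the pin, without lifting it off the worktop or letting it leave the pin, until its long sides run parallel to the long sides of the baking dish, with the pin still sitting in the notch. Leave the small square board where it is.

Things in the scene. Friction and masses are not known exactly. Their poses are not given: they have to be found in the camera images.
- board: Loose wooden chopping board lying flat, 220 x 160 x 20 mm, about 0.5 kg, a 22 x 22 mm notch in one corner. Origin: underside, middle of the notch (on the pin's axis at the start, 1 mm play to each notch face). x along the long sides, z up; it covers x -209 to +11, y -11 to +149 mm, less the notch (x > -11, y < +11). The corner opposite the notch is at (-209, +149); slides under 3 to 10 N.
- pin: Steel stop pin fixed upright in the worktop, 20 mm in diameter, 45 mm tall; origin on its axis at worktop height, z up. The board starts 20 to 43 degrees anticlockwise (seen from above) of parallel with the dish; pushing its short end face beside the corner opposite the notch towards the board's +x presses the notch onto the pin and turns it clockwise.
- dish: White oblong baking dish, 300 x 200 mm, 55 mm high, heavy, does not move, a 20 mm lug on each short end, yellow dry pasta sheets inside. Origin at the centre of its underside; x along its long sides, pointing away from the robot within 15 degrees, z up. Once parallel, the board lies beside it, about 40 to 65 mm away.
- small_board: Loose bystander: plain square wooden board without a notch, 110 x 110 mm, 16 mm thick, 0.15 kg, lying beyond the notched board from the dish. Origin at the centre of its underside, z up. To be left alone.
Mind the look-alikes: they are no part of the job. There is more than one size of the pin; the job needs the largest.

How it is judged:
By the outcome, as a careful person would: the job done as asked, in the order asked, and still so for the second after the job is handed in, with the robot touching nothing.
It also fails if it takes over 32 s, if anything falls off the work surface, if the arm or the gripper's body presses on something with over 40 N, if the wrist force passes 120 N, or if a joint passes its speed limit or range.

### The arm

A 7-joint arm with a two-finger parallel gripper is mounted at the origin on the work surface. World frame = base frame: x ahead of the robot, y to its left, z up, the work surface at z = 0. Lengths are in m, angles in rad, forces in N, time in s.
With the tool pointing down it reaches from about 0.425 to 1.025 m from the base axis. Payload 3.6 kg.
Tool frame: the origin (TCP) lies between the finger pads; the fingertips stand r.nose_length ahead of it and the grasp point (between the pads) lies 5 mm behind it (r.nose_length is the distance from the TCP to the fingertips, in m); y points along the fingers, z is the direction in which the jaws open and shut, and the axes are right-handed (so a half turn about y gives the same grasp; the last joint's range is limited). The gripper opens to 85 mm and grips with 20 to 120 N. Pads are 22 mm wide; open, the fingers measure 114 mm over their backs; the gripper's body (76 mm by 85 mm) begins 54 mm behind the grasp point. The pads swing forward as they close: fully open they stand 13 mm farther back than shut.
Start: joints at [-1.214, 0.591, 0.048, 1.609, -0.033, 0.943, -0.034], TCP at [0.316, 0.653, 0.245] pointing down, gripper open.
Joint ranges: [-2.69, 2.69], [-0.47, 2.24], [-1.27, 1.36], [0.19, 2.51], [-1.53, 4.68], [0.08, 2.07], [-3.09, 3.09]. Speed limits (rad/s): [2.57, 2.57, 3.14, 3.14, 3.14, 3.14, 3.14].

### API

Orientations are given as a unit quaternion [w, x, y, z].
In Python, from plant import r gives the robot as it stands. The module is installed in compiled form; this text tells all that it offers.
- The arm moves only by the shell command python3 -m creep 'ROWS' [FORCE]. ROWS is JSON, a list of rows, each an object of numbers: "fingers": the finger opening in m, from 0 to 0.0854; "x", "y", "z": the shift along the tool's x, y, z in m; "ax", "ay", "az": the turn, a rotation vector about the tool's x, y, z in rad. In form: [{"fingers": .., "x": .., "y": .., "z": .., "ax": .., "ay": .., "az": ..}, ...]. A call has 1 to 5 rows; each row is the pose to reach, as a shift and turn from the pose commanded when the call began, along the tool's axes at that moment; what a row does not reach only later rows make up. A row lasts 1/12 s, in which the tool goes at most 41.7 mm and 7.16 degrees, less where a joint would pass 70% of its speed; a pose out of reach is approached as far as the arm can. A call with a gripper value outside its range is refused whole. The fingers move at their own pace and stop on an object; FORCE is the grip in N (left out, the last holds). Time passes only in rows, so rows that repeat a pose let the fingers close. It gives the time, the measured TCP pose, the force and the opening at its end, in the units of the state.
- r.get_state(): the state, without advancing time (a new reading comes with each control period).
- r.snapshot(name): name is "scene" or "top" or "wrist"; returns the picture (420x560x3 uint8, red, green, blue); there is no depth.
- r.camera_info(name): a dict with "fx", "fy", "cx", "cy" (pixels), "eye" and "rotation" of the camera in the world; the wrist camera has in their place "tool_from_camera" (4x4, takes a point from camera to tool coordinates, whose origin is the TCP and whose axes are the tool frame's). Camera axes: x right, y down, z forward; pixel columns grow to the right and rows downward; lengths in m; the calibration is good to about 2 mm. A picture is of the moment at which its call begins: read the wrist's pose just before it. camera_info takes no time and is no camera call.
- r.sign_off(): hands the job in, once; it reports no verdict.
The state is a dict: "time_s": time; "joint_positions": joint angles; "qd": joint speeds; "joint_efforts": joint torques, N m; "tcp_pos": TCP position; "orientation": TCP orientation; "wrist_force": force on the tool from outside, world axes, zero at the start; "wrist_torque": the same for the moment, N m; "gripper_width": finger opening in m.
Only numpy, scipy, OpenCV 4.12 (cv2) and the standard library are available. Lean on these libraries where they do the work, as an engineer would, in place of code of your own. Each camera call takes 0.05 s, during which the arm holds its last target. There are 200 camera calls.

## Working session

There is one attempt and no reset: what is moved stays moved. The work goes in short steps, Python scripts to look and compute and a shell command to move; the robot and the scene stay as the last step left them, time stands still between calls to the robot, and variables do not carry over. Pictures are saved under pics/ and viewed, about 8 in all and at most 12, crops included, and the job is handed in when it is done.

```bash
mkdir -p pics
python3 - <<'E'
from plant import r
import cv2
for n in("top","scene"):
    cv2.imwrite(f"pics/{n}0.png",r.snapshot(n)[:,:,::-1])
    print(n,r.camera_info(n))
print(r.get_state(),r.nose_length); print(r.camera_info("wrist"))
E
```

```text
top {'fx': 449.732266567362, 'fy': 449.732266567362, 'cx': 282.3027811706645, 'cy': 209.42898649416972, 'eye': array([0.47894181, 0.01337739, 0.87396848]), 'rotation': array([ 0.06698968, -0.65512847,  0.7482853 , -0.07992613])}
scene {'fx': 533.4807259224846, 'fy': 533.4807259224846, 'cx': 277.777211109696, 'cy': 199.76282785956948, 'eye': array([ 1.25717373, -0.60194295,  0.61057278]), 'rotation': array([-0.44085727,  0.81756835,  0.32600004, -0.1759285 ])}
{'time_s': 0.1, 'joint_positions': array([-1.21353144,  0.59199583,  0.04830747,  1.60973957, -0.03331066,
        0.94272294, -0.03374349]), 'qd': array([-0.00049103, -0.00128302,  0.00128513, -0.00364421, -0.00120063,
        0.00116527, -0.00030295]), 'joint_efforts': array([ 4.74872271e-03, -5.50002444e+01,  1.55310530e+00, -1.98824716e+01,
        9.67606902e-03,  3.77448756e-03, -5.43044607e-06]), 'tcp_pos': array([0.31551438, 0.65191423, 0.24426101]), 'orientation': array([-0.68850724,  0.68994253, -0.15814001,  0.15788868]), 'wrist_force': array([-0.35186679,  0.55902886, -0.30828113]), 'wrist_torque': array([ 0.04463523, -0.00945058,  0.06582971]), 'gripper_width': 0.08513372408138897} 0.014
{'fx': 316.04183512108006, 'fy': 316.04183512108006, 'cx': 282.30566662369614, 'cy': 218.81789794362027, 'tool_from_camera': array([[-5.65231494e-04,  9.54017482e-01,  2.99750436e-01,
        -7.62687118e-02],
       [-6.37660163e-04, -2.99750767e-01,  9.54017333e-01,
        -1.28594404e-01],
       [ 9.99999637e-01,  3.48101731e-04,  7.77767517e-04,
         2.17152973e-04],
       [ 0.00000000e+00,  0.00000000e+00,  0.00000000e+00,
         1.00000000e+00]])}
```

View pics/top0.png

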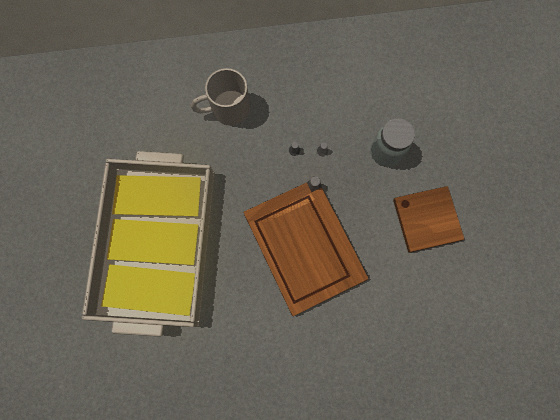

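View pics/scene0.png

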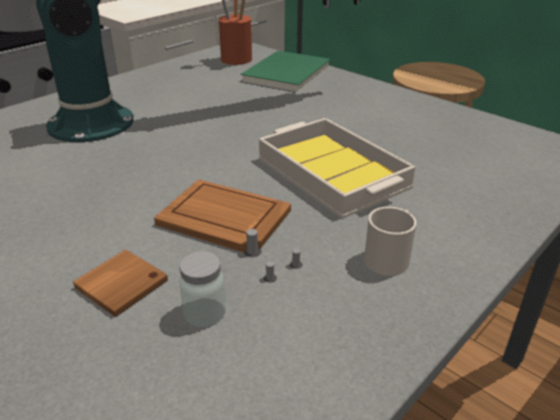

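Top view: dish at (150,243), small board at (430,218). The notched board has corners near (246,214), (295,315) and (368,278), with its notch corner near (312,185).
Pin candidates: (315,183), (295,149) and (324,149). The one at (315,183) is the largest and sits in the notch, so it fits. I'll measure these and confirm in a crop.

```bash
cat > h.py <<'E'
import numpy as np, cv2
from scipy.spatial.transform import Rotation as R
from plant import r
def rot(q): return R.from_quat([q[1],q[2],q[3],q[0]]).as_matrix()
def cast(px,z,cam="top"):
    c=r.camera_info(cam); px=np.atleast_2d(np.float64(px))
    d=np.c_[(px[:,0]-c["cx"])/c["fx"],(px[:,1]-c["cy"])/c["fy"],np.ones(len(px))]@rot(c["rotation"]).T
    return (c["eye"]+d*((z-c["eye"][2])/d[:,2])[:,None])[:,:2]
def rect(pts):
    c,s,_=cv2.minAreaRect(np.float32(pts)); b=cv2.boxPoints((c,s,_))
    e=b[1]-b[0]; f=b[2]-b[1]; l=e if np.hypot(*e)>np.hypot(*f) else f
    l=l if l[0]>0 else -l
    return np.array(c),s,np.degrees(np.arctan2(l[1],l[0])),b
def masks(im):
    h=cv2.cvtColor(im,cv2.COLOR_RGB2HSV)
    w=cv2.inRange(h,(2,90,40),(16,255,255)); y=cv2.inRange(h,(22,150,80),(35,255,255))
    return w,y
def big(m,n=3):
    return sorted(cv2.findContours(m,cv2.RETR_EXTERNAL,cv2.CHAIN_APPROX_NONE)[0],key=cv2.contourArea)[::-1][:n]
E
python3 - <<'E'
from h import *
im=cv2.imread("pics/top0.png")[:,:,::-1].copy()
w,y=masks(im)
vis=im.copy()
for c in big(w):
    a=cv2.contourArea(c); 
    if a<300: continue
    cv2.drawContours(vis,[c],-1,(0,255,0),1)
    p=cast(c[:,0],.02); print("wood",a,*rect(p))
    print(cv2.approxPolyDP(c,4,True)[:,0].tolist())
ys=[c for c in big(y)]
for c in ys: print("pasta",cv2.contourArea(c),rect(cast(c[:,0],.02))[:3])
# dish rim corners by eye (outer top edge)
d=cast([[107,160],[211,166],[196,325],[84,319]],.055)
for i in range(4): 
    e=d[(i+1)%4]-d[i]; print("rim",d[i],np.hypot(*e),np.degrees(np.arctan2(e[1],e[0])))
print("pin tops",cast([[315,182]],.045),cast([[295,146],[324,146]],.03))
cv2.imwrite("pics/c1.png",cv2.resize(vis[130:340,70:350],None,fx=2.8,fy=2.8,interpolation=cv2.INTER_CUBIC)[:,:,::-1])
E
```

```text
wood 9321.0 [ 0.58454072 -0.0474776 ] (0.21966861188411713, 0.16054421663284302) 18.110037 [[ 0.4551955  -0.00532329]
 [ 0.5050995  -0.15791436]
 [ 0.71388596 -0.08963192]
 [ 0.663982    0.06295915]]
[[307, 183], [244, 211], [292, 315], [368, 278], [322, 188], [312, 192]]
wood 3114.0 [ 0.60338116 -0.29131055] (0.1095670685172081, 0.11292559653520584) -84.756584 [[ 0.5436669  -0.24009055]
 [ 0.55398685 -0.3525436 ]
 [ 0.6630954  -0.34253055]
 [ 0.65277547 -0.2300775 ]]
[[447, 186], [394, 198], [408, 251], [463, 239]]
pasta 3595.0 (array([0.53959841, 0.25388446]), (0.16507552564144135, 0.07785945385694504), np.float32(76.463974))
pasta 3379.0 (array([0.62863535, 0.23960543]), (0.16606350243091583, 0.07802842557430267), np.float32(78.62139))
pasta 3166.5 (array([0.71833575, 0.22539251]), (0.16626255214214325, 0.07822535932064056), np.float32(80.77719))
rim [0.78974497 0.30457261] 0.19844265681711892 -100.98293086293445
rim [0.75193836 0.10976463] 0.29318589566429676 169.08858192219765
rim [0.46405297 0.16526212] 0.19838424493857781 79.39779292303909
rim [0.50055353 0.3602596 ] 0.29450420987340925 -10.899522075341855
pin tops [[ 0.69748598 -0.08260078]] [[ 0.77957623 -0.05599503]
 [ 0.77205794 -0.11287985]]
```

View pics/c1.png

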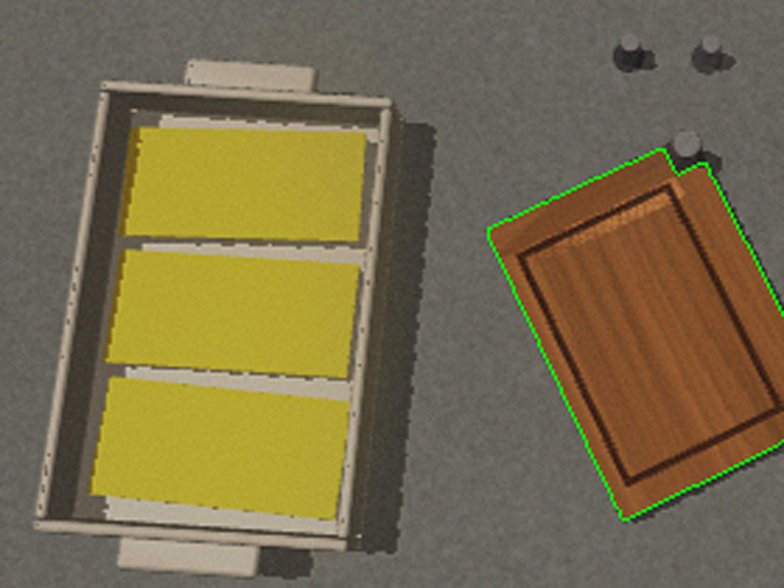

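Overlay: the board contour fits, measuring 220x160 with yaw 18.1°. The pin sits in the notch at crop (686,145), which is the largest of the three. The dish yaw is about -10.9°, so the board needs about -29°. Next I'll plan the approach.

```bash
cat >> h.py <<'E'
P=np.array([.699,-.0825])
def bw(bx,by,deg):
    a=np.radians(deg); return P+[bx*np.cos(a)-by*np.sin(a),bx*np.sin(a)+by*np.cos(a)]
def target(xy,z,deg,off=0):
    "tool x horizontal at yaw deg (+off), y down -> rel shift/turn"
    s=r.get_state(); M=rot(s["orientation"]); a=np.radians(deg+off)
    x=np.array([np.cos(a),np.sin(a),0]); y=np.array([0,0,-1.]); T=np.c_[x,y,np.cross(x,y)]
    return np.round(M.T@(np.r_[xy,z]-s["tcp_pos"]),4), np.round(R.from_matrix(M.T@T).as_rotvec(),3)
E
python3 - <<'E'
from h import *
s=r.get_state(); M=rot(s["orientation"]); print(M.round(3))
p=bw(-.232,.12,18.1); print(p,bw(-.22,.12,-10.9))
for o in(0,90,180,270): print(o,target(p,.15,18.1,o))
# dish edge angle: line fits on bright rim edges
im=cv2.imread("pics/top0.png"); g=cv2.cvtColor(im,cv2.COLOR_BGR2GRAY)
l=cv2.createLineSegmentDetector().detect(g)[0][:,0]
for a in l:
    if np.hypot(a[2]-a[0],a[3]-a[1])>70 and a[0]<230:
        q=cast(a.reshape(2,2),.055); e=q[1]-q[0]; e=e*np.sign(e[0]); print(a.round(),np.degrees(np.arctan2(e[1],e[0])).round(2))
E
```

```text
[[ 0.9   -0.001  0.436]
 [-0.436 -0.002  0.9  ]
 [ 0.    -1.    -0.002]]
[ 0.44119918 -0.04051504] [0.50566054 0.07693604]
0 (array([ 0.4148,  0.0955, -0.5683]), array([ 0.002, -0.767, -0.001]))
90 (array([ 0.4148,  0.0955, -0.5683]), array([ 1.000e-03, -2.337e+00, -2.000e-03]))
180 (array([ 0.4148,  0.0955, -0.5683]), array([1.000e-03, 2.375e+00, 2.000e-03]))
270 (array([ 0.4148,  0.0955, -0.5683]), array([0.002, 0.804, 0.001]))
[107. 161. 207. 168.] 78.72
[109. 315. 191. 320.] 78.7
[191. 323.  83. 315.] 78.54
[204. 175. 115. 169.] 78.43
[ 86. 313. 108. 162.] -11.3
[193. 322. 209. 168.] -11.34
[114. 213. 196. 215.] 81.0
[ 83. 319. 159. 323.] 79.31
[105. 159.  82. 312.] -11.34
[117. 264. 192. 273.] 76.33
[123. 219. 193. 223.] 78.81
```

```bash
python3 -m creep '[{"fingers":0,"x":0.415,"y":0,"z":-0.568},{"fingers":0,"x":0.415,"y":0,"z":-0.568},{"fingers":0,"x":0.415,"y":0,"z":-0.568},{"fingers":0,"x":0.415,"y":0,"z":-0.568},{"fingers":0,"x":0.415,"y":0,"z":-0.568}]' 40; python3 -c "
from h import *
print(target(bw(-.232,.12,18.1),.15,18.1))"
```

```text
(array([ 0.4148,  0.0955, -0.5683]), array([ 0.002, -0.767, -0.001]))validation failed for argument at $[0]...
```

```bash
python3 -m creep '[{"fingers":0,"x":0.415,"y":0,"z":-0.568,"ax":0,"ay":0,"az":0},{"fingers":0,"x":0.415,"y":0,"z":-0.568,"ax":0,"ay":0,"az":0},{"fingers":0,"x":0.415,"y":0,"z":-0.568,"ax":0,"ay":0,"az":0},{"fingers":0,"x":0.415,"y":0,"z":-0.568,"ax":0,"ay":0,"az":0},{"fingers":0,"x":0.415,"y":0,"z":-0.568,"ax":0,"ay":0,"az":0}]' 40; python3 -c "
from h import *
print(target(bw(-.232,.12,18.1),.15,18.1))"
```

```text
time_s: 0.52
tcp_pos: [0.3531, 0.4453, 0.2449]
orientation: [-0.689, 0.69, -0.158, 0.158]
wrist_force: [1.0, -1.3, 1.0]
gripper_width: 0.0259
(array([ 0.2908,  0.0953, -0.3989]), array([ 0.001, -0.766, -0.   ]))
```

```bash
python3 -m creep '[{"fingers":0,"x":0.291,"y":0,"z":-0.399,"ax":0,"ay":-0.766,"az":0},{"fingers":0,"x":0.291,"y":0,"z":-0.399,"ax":0,"ay":-0.766,"az":0},{"fingers":0,"x":0.291,"y":0,"z":-0.399,"ax":0,"ay":-0.766,"az":0},{"fingers":0,"x":0.291,"y":0,"z":-0.399,"ax":0,"ay":-0.766,"az":0},{"fingers":0,"x":0.291,"y":0,"z":-0.399,"ax":0,"ay":-0.766,"az":0}]'; python3 -c "
from h import *
print(r.get_state()['joint_positions'].round(2),target(bw(-.232,.12,18.1),.15,18.1))"
```

```text
time_s: 0.93
tcp_pos: [0.3896, 0.2438, 0.2451]
orientation: [-0.704, 0.705, 0.059, -0.06]
wrist_force: [0.4, 0.2, 0.1]
gripper_width: 0.0004
[-0.61  0.26 -0.06  2.19  0.02  0.7   1.05] (array([ 0.0032,  0.0953, -0.2889]), array([ 0.001, -0.147, -0.001]))
```

```bash
python3 -m creep '[{"fingers":0,"x":0.003,"y":0.04,"z":-0.289,"ax":0,"ay":-0.147,"az":0},{"fingers":0,"x":0.003,"y":0.04,"z":-0.289,"ax":0,"ay":-0.147,"az":0},{"fingers":0,"x":0.003,"y":0.04,"z":-0.289,"ax":0,"ay":-0.147,"az":0},{"fingers":0,"x":0.003,"y":0.04,"z":-0.289,"ax":0,"ay":-0.147,"az":0},{"fingers":0,"x":0.003,"y":0.04,"z":-0.289,"ax":0,"ay":-0.147,"az":0}]'; python3 -c "
from h import *
print(r.get_state()['joint_positions'].round(2),target(bw(-.232,.12,18.1),.15,18.1))"
```

```text
time_s: 1.35
tcp_pos: [0.4246, 0.0447, 0.2171]
orientation: [0.699, -0.699, -0.109, 0.109]
wrist_force: [0.5, 0.2, -0.8]
gripper_width: 0.0001
[-0.2   0.27 -0.01  2.28  0.01  0.6   1.66] (array([-0.0102,  0.0671, -0.0862]), array([ 0.   , -0.006,  0.   ]))
```

```bash
python3 -m creep '[{"fingers":0,"x":-0.010,"y":0.067,"z":-0.086,"ax":0,"ay":-0.006,"az":0},{"fingers":0,"x":-0.010,"y":0.067,"z":-0.086,"ax":0,"ay":-0.006,"az":0},{"fingers":0,"x":-0.010,"y":0.067,"z":-0.086,"ax":0,"ay":-0.006,"az":0},{"fingers":0,"x":-0.010,"y":0.067,"z":-0.086,"ax":0,"ay":-0.006,"az":0}]'; python3 -c "
from h import *
cv2.imwrite('pics/w1.png',r.snapshot('wrist')[:,:,::-1])
s=r.get_state();c=np.linalg.inv(r.camera_info('wrist')['tool_from_camera']);k=r.camera_info('wrist')
M=rot(s['orientation'])
for b in((-.209,.149),(-.209,-.011),(-.209,.12)):
  q=c[:3,:3]@(M.T@(np.r_[bw(*b,18.1),.02]-s['tcp_pos']))+c[:3,3]; print(b,k['fx']*q[0]/q[2]+k['cx'],k['fy']*q[1]/q[2]+k['cy'])
print(s['joint_positions'].round(2),target(bw(-.232,.12,18.1),.021,18.1))"
```

```text
time_s: 1.68
tcp_pos: [0.4402, -0.0433, 0.1477]
orientation: [-0.698, 0.699, 0.106, -0.11]
wrist_force: [0.5, 0.0, -0.7]
gripper_width: -0.0003
(-0.209, 0.149) 315.62061875964434 240.0488733091543
(-0.209, -0.011) 132.15640372728686 240.9637989048101
(-0.209, 0.12) 282.3543517994011 240.2147702886196
[-0.01  0.41  0.    2.3   0.    0.43  1.87] (array([ 0.0013,  0.1277, -0.    ]), array([-0.   , -0.006, -0.004]))
```

View pics/w1.png

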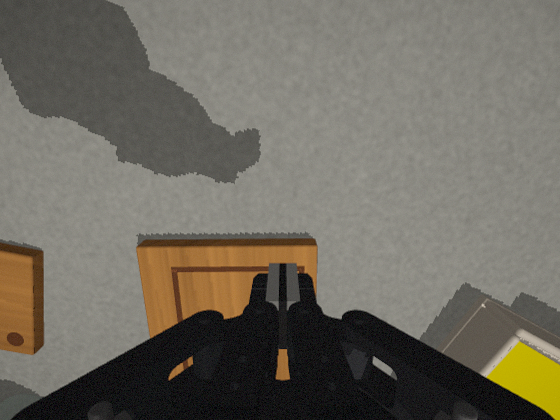

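The wrist picture shows the near end face from (138,241) to (317,240), against a prediction of (132,241) to (316,240). The fingertips are at (282,265), at the planned spot. Descending behind the end face.

```bash
python3 -m creep '[{"fingers":0,"x":0,"y":0.035,"z":0,"ax":0,"ay":-0.006,"az":0},{"fingers":0,"x":0,"y":0.07,"z":0,"ax":0,"ay":-0.006,"az":0},{"fingers":0,"x":0,"y":0.1,"z":0,"ax":0,"ay":-0.006,"az":0},{"fingers":0,"x":0,"y":0.12,"z":0,"ax":0,"ay":-0.006,"az":0},{"fingers":0,"x":0,"y":0.127,"z":0,"ax":0,"ay":-0.006,"az":0}]'; python3 -m creep '[{"fingers":0,"x":0.003,"y":0,"z":0,"ax":0,"ay":0,"az":0},{"fingers":0,"x":0.006,"y":0,"z":0,"ax":0,"ay":0,"az":0}]'; python3 -c "
from h import *
s=r.get_state();print(s['joint_positions'].round(2),target(bw(-.220,.12,18.1),.021,18.1))"
```

```text
time_s: 2.15
tcp_pos: [0.4409, -0.0366, 0.0214]
orientation: [0.698, -0.697, -0.113, 0.115]
wrist_force: [0.1, 0.1, 0.1]
gripper_width: 0.0002
time_s: 2.32
tcp_pos: [0.4478, -0.0355, 0.0239]
orientation: [0.698, -0.698, -0.114, 0.114]
wrist_force: [0.4, -0.4, 0.3]
gripper_width: -0.0001
[-0.02  0.68 -0.    2.34  0.01  0.12  1.86] (array([ 0.0042,  0.0029, -0.0028]), array([-0.   ,  0.007,  0.001]))
```

```bash
python3 -m creep '[{"fingers":0,"x":0.004,"y":0.002,"z":0,"ax":0,"ay":0.007,"az":0},{"fingers":0,"x":0.0083,"y":0.002,"z":0.0076,"ax":0,"ay":0.042,"az":0},{"fingers":0,"x":0.0129,"y":0.002,"z":0.0151,"ax":0,"ay":0.077,"az":0},{"fingers":0,"x":0.0177,"y":0.002,"z":0.0223,"ax":0,"ay":0.112,"az":0},{"fingers":0,"x":0.0228,"y":0.002,"z":0.0294,"ax":0,"ay":0.147,"az":0}]'; python3 -c "
from h import *
im=r.snapshot('top')
c,sz,a,b=rect(cast(big(masks(im)[0])[0][:,0],.02)); print(c,sz,a)
s=r.get_state();M=rot(s['orientation']);print(s['wrist_force'],np.degrees(np.arctan2(M[1,0],M[0,0])),target(bw(-.220,.12,10.1),.021,10.1))
cv2.imwrite('pics/t2.png',im[:,:,::-1])"
```

```text
time_s: 2.73
tcp_pos: [0.4597, -0.0012, 0.0227]
orientation: [-0.704, 0.705, 0.061, -0.061]
wrist_force: [-1.6, -1.5, -0.5]
gripper_width: -0.0002
[ 0.58822936 -0.03554589] (0.22008328139781952, 0.16010287404060364) 11.383002
[-1.80307534  0.18796526  0.44968349] 9.978736269238315 (array([ 0.0002,  0.0016, -0.0041]), array([-0.001, -0.002,  0.002]))
```

The board has turned from 18.1° to 11.4° at low force, and its notch origin is still on the pin, within 2 mm.

```bash
python3 -m creep '[{"fingers":0,"x":0.0045,"y":0,"z":0.0066,"ax":0,"ay":0.035,"az":0},{"fingers":0,"x":0.0091,"y":0,"z":0.0141,"ax":0,"ay":0.07,"az":0},{"fingers":0,"x":0.0139,"y":0,"z":0.0213,"ax":0,"ay":0.105,"az":0},{"fingers":0,"x":0.019,"y":0,"z":0.0284,"ax":0,"ay":0.14,"az":0},{"fingers":0,"x":0.0244,"y":0,"z":0.0354,"ax":0,"ay":0.175,"az":0}]'
cat > m.py <<'E'
from h import *
import sys
im=r.snapshot('top')
k=big(masks(im)[0])[0]
c,sz,a,b=rect(cast(k[:,0],.02)); t=np.radians(a)
o=c-np.array([-.099*np.cos(t)-.069*np.sin(t),-.099*np.sin(t)+.069*np.cos(t)])
print("board",c,sz,a,"origin",o)
s=r.get_state();M=rot(s['orientation']);y=float(sys.argv[1])
print(s['wrist_force'],np.degrees(np.arctan2(M[1,0],M[0,0])),target(bw(-.220,.12,y),.021,y))
cv2.imwrite('pics/%s.png'%sys.argv[2],im[:,:,::-1])
E
python3 m.py 0.1 t3
```

```text
time_s: 3.2
tcp_pos: [0.4744, 0.037, 0.0223]
orientation: [-0.707, 0.707, -0.003, -0.001]
wrist_force: [-5.1, -2.9, 2.3]
gripper_width: -0.0001
board [ 0.59570158 -0.01829845] (0.2197825312614441, 0.16006195545196533) 1.9888049 origin [ 0.69703653 -0.08382116]
[-4.82540125  1.41998734  2.91382079] -0.04774069412060695 (array([ 0.003 ,  0.0013, -0.0022]), array([-0.001, -0.003, -0.004]))
```

```bash
python3 -m creep '[{"fingers":0,"x":0.005,"y":0,"z":0.0076,"ax":0,"ay":0.035,"az":0},{"fingers":0,"x":0.0096,"y":0,"z":0.0151,"ax":0,"ay":0.07,"az":0},{"fingers":0,"x":0.0144,"y":0,"z":0.0223,"ax":0,"ay":0.105,"az":0},{"fingers":0,"x":0.0195,"y":0,"z":0.0294,"ax":0,"ay":0.14,"az":0},{"fingers":0,"x":0.0249,"y":0,"z":0.0364,"ax":0,"ay":0.175,"az":0}]'; python3 m.py -9.9 t4
```

```text
time_s: 3.67
tcp_pos: [0.4969, 0.0735, 0.022]
orientation: [-0.704, 0.705, -0.066, 0.059]
wrist_force: [-7.8, -1.5, 6.0]
gripper_width: -0.0
board [ 0.60695177 -0.00183847] (0.1598563939332962, 0.2186277210712433) -7.550712 origin [ 0.69602649 -0.08324912]
[-5.37786803  3.15715606  0.86559551] -10.021398154367064 (array([ 0.0041,  0.001 , -0.0017]), array([-0.   , -0.002, -0.007]))
```

```bash
python3 -m creep '[{"fingers":0,"x":0.0021,"y":0,"z":0.0038,"ax":0,"ay":0.0175,"az":0},{"fingers":0,"x":0.0043,"y":0,"z":0.0076,"ax":0,"ay":0.035,"az":0},{"fingers":0,"x":0.0061,"y":0,"z":0.0106,"ax":0,"ay":0.049,"az":0},{"fingers":0,"x":0.0061,"y":0,"z":0.0106,"ax":0,"ay":0.049,"az":0}]'; python3 m.py -12.7 t5
```

```text
time_s: 4.05
tcp_pos: [0.506, 0.0842, 0.022]
orientation: [0.703, -0.703, 0.081, -0.075]
wrist_force: [-6.6, 0.5, 3.3]
gripper_width: -0.0003
board [0.61168486 0.00311938] (0.15976127982139587, 0.2200070321559906) -10.666371 origin [ 0.69620311 -0.08301231]
[-6.30490507  1.49146096  4.38022991] -12.702401663071974 (array([ 0.005 ,  0.001 , -0.0002]), array([ 0.001, -0.   , -0.008]))
```

```bash
python3 -m creep '[{"fingers":0,"x":0.0014,"y":0,"z":0.0025,"ax":0,"ay":0.011,"az":0},{"fingers":0,"x":0.0014,"y":0,"z":0.0025,"ax":0,"ay":0.011,"az":0}]'
cat > ang.py <<'E'
import sys
from h import *
g=cv2.imread(sys.argv[1],0); l=cv2.createLineSegmentDetector().detect(g)[0][:,0]
for a in l:
    if np.hypot(a[2]-a[0],a[3]-a[1])>60 and a[0]<390 and abs(a[3]-a[1])>abs(a[2]-a[0]):
        q=cast(a.reshape(2,2),.055 if a[0]<215 else .02); e=q[1]-q[0]; e=e*np.sign(e[0]); print(a.round(),np.degrees(np.arctan2(e[1],e[0])).round(2))
E
python3 m.py -13.3 t6; python3 ang.py pics/t6.png
```

```text
time_s: 4.27
tcp_pos: [0.5074, 0.086, 0.022]
orientation: [-0.702, 0.702, -0.085, 0.079]
wrist_force: [-6.1, -0.2, 4.3]
gripper_width: -0.0001
board [0.61240429 0.00380112] (0.15983213484287262, 0.22011707723140717) -11.206114 origin [ 0.6961074  -0.08312291]
[-6.61271643 -0.37702461  4.62850322] -13.35012836415149 (array([0.0052, 0.001 , 0.0001]), array([ 0.001, -0.001, -0.009]))
[ 85. 315. 108. 162.] -11.3
[200. 256. 209. 168.] -11.32
[239. 251. 244. 188.] -11.04
[119. 171. 109. 247.] -10.62
[105. 162.  82. 312.] -11.34
[297. 278. 301. 196.] -11.04
[304. 193. 300. 281.] -10.92
[315. 284. 319. 194.] -10.85
```

View pics/t6.png

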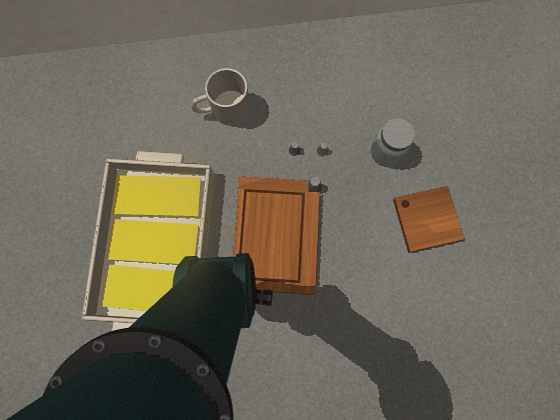

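The picture shows the board beside the dish with the pin at (315,183) still in the notch. The small board at (430,218) has not moved. The remaining error is about 0.2 to 0.3°, so one last nudge and then back off.

```bash
python3 -m creep '[{"fingers":0,"x":0.0006,"y":0,"z":0.0011,"ax":0,"ay":0.005,"az":0},{"fingers":0,"x":0.0006,"y":0,"z":0.0011,"ax":0,"ay":0.005,"az":0}]';  python3 -m creep '[{"fingers":0,"x":-0.006,"y":0,"z":0,"ax":0,"ay":0,"az":0},{"fingers":0,"x":-0.015,"y":0,"z":0,"ax":0,"ay":0,"az":0},{"fingers":0,"x":-0.025,"y":-0.01,"z":0,"ax":0,"ay":0,"az":0},{"fingers":0,"x":-0.03,"y":-0.04,"z":0,"ax":0,"ay":0,"az":0},{"fingers":0,"x":-0.03,"y":-0.08,"z":0,"ax":0,"ay":0,"az":0}]'; python3 -m creep '[{"fingers":0,"x":0,"y":-0.04,"z":0.03,"ax":0,"ay":0,"az":0},{"fingers":0,"x":0,"y":-0.08,"z":0.05,"ax":0,"ay":0,"az":0},{"fingers":0,"x":0,"y":-0.1,"z":0.09,"ax":0,"ay":0,"az":0},{"fingers":0,"x":0,"y":-0.1,"z":0.13,"ax":0,"ay":0,"az":0},{"fingers":0,"x":0,"y":-0.1,"z":0.15,"ax":0,"ay":0,"az":0}]';python3 m.py -13.3 t7; python3 ang.py pics/t7.png
python3 -c "
import cv2;i=cv2.imread('pics/t7.png');cv2.imwrite('pics/t7c.png',cv2.resize(i[150:320,200:360],None,fx=3.5,fy=3.5,interpolation=cv2.INTER_CUBIC))"
```

```text
time_s: 4.48
tcp_pos: [0.5079, 0.0867, 0.022]
orientation: [-0.702, 0.702, -0.087, 0.081]
wrist_force: [-8.2, -0.1, 5.4]
gripper_width: -0.0001
time_s: 4.9
tcp_pos: [0.4802, 0.0941, 0.1008]
orientation: [-0.702, 0.703, -0.086, 0.082]
wrist_force: [0.8, 1.0, -0.0]
gripper_width: -0.0001
time_s: 5.32
tcp_pos: [0.5211, 0.2443, 0.2055]
orientation: [0.705, -0.7, 0.081, -0.086]
wrist_force: [0.3, -0.1, -0.3]
gripper_width: 0.0
board [0.61274135 0.00411715] (0.15990133583545685, 0.21972042322158813) -11.367848 origin [ 0.69619876 -0.08304282]
[1.19544012 5.12393762 0.30319004] -13.147090314853084 (array([ 0.0278,  0.1818, -0.1667]), array([-0.012,  0.003,  0.006]))
[ 93. 264. 108. 162.] -11.33
[193. 322. 209. 168.] -11.31
[ 28. 359.   8. 419.] -19.98
[236. 277. 244. 188.] -11.32
[119. 171. 105. 267.] -11.33
[105. 162.  89. 263.] -11.27
[246. 193. 239. 274.] -11.47
[304. 193. 300. 281.] -11.13
[297. 278. 301. 196.] -11.29
[314. 293. 319. 194.] -11.09
[327. 415. 280. 361.] 35.01
```

View pics/t7c.png

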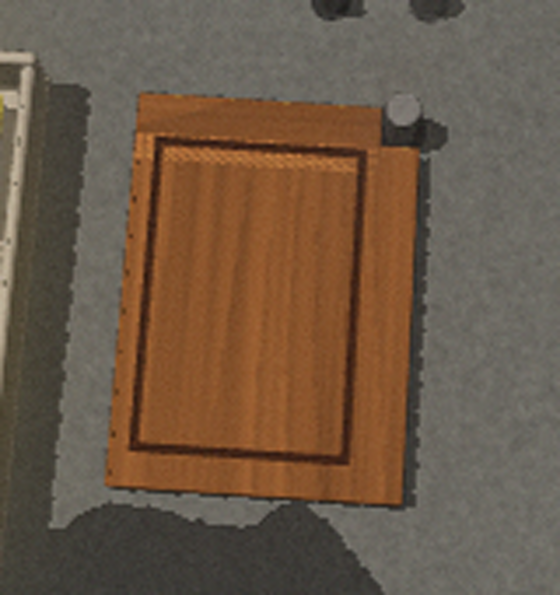

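Crop: the board is parallel to the dish and the pin is in the notch (crop (403,108), notch corner (382,148)). The board origin reads about 4 mm off its first estimate, so I'll check the notch-to-pin clearance directly before handing in.

```bash
python3 - <<'E'
from h import *
for f,ang in(("top0",18.1),("t3",2.0),("t7",-11.35)):
    im=cv2.imread(f"pics/{f}.png")[:,:,::-1]; k=big(masks(im)[0])[0][:,0]
    a=np.radians(ang); Rm=np.array([[np.cos(a),np.sin(a)],[-np.sin(a),np.cos(a)]])
    b=cast(k,.02)@Rm.T                      # contour in board-parallel axes
    pin=cast([[315.1,181.3]],.045)[0]@Rm.T
    mx,my=b[:,0].max(),b[:,1].min()
    fx=np.median(b[(b[:,1]<my+.016)&(b[:,0]>mx-.03),0]); fy=np.median(b[(b[:,0]>mx-.016)&(b[:,1]<my+.03),1])
    print(f,"pin minus notch face x,y mm (ideal +11,-11):",1e3*(pin-[fx,fy]),"extents",1e3*np.ptp(b,axis=0), "notch depth",1e3*(mx-fx),1e3*(fy-my))
E
python3 - <<'E'
import cv2
from plant import r
i=r.snapshot("scene");cv2.imwrite("pics/s2.png",cv2.resize(i[160:300,130:330],None,fx=4,fy=4,interpolation=cv2.INTER_CUBIC)[:,:,::-1])
E
```

```text
top0 pin minus notch face x,y mm (ideal +11,-11): [ 11.10476672 -12.02607691] extents [219.67244067 160.54964802] notch depth 23.338535710182406 23.03964139468867
t3 pin minus notch face x,y mm (ideal +11,-11): [ 14.42476886 -11.62852953] extents [219.78638117 160.07448819] notch depth 23.499843867888504 23.4070207280144
t7 pin minus notch face x,y mm (ideal +11,-11): [ 14.87593528 -12.21592261] extents [219.75654173 159.88763412] notch depth 23.209928967624084 23.720144820054674
```

View pics/s2.png

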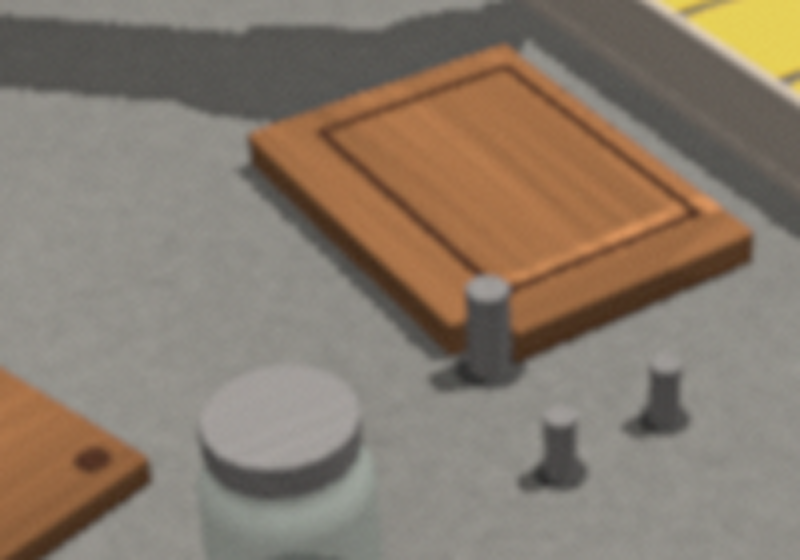

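The clearance check shows the notch's x face is about 4 mm farther from the pin than at the start (14.9 mm against 11.1 mm). The board crept back along -x while turning. I'll mend that with a gentle push along +x, in line with the board's centre of mass.

```bash
sed -i 's/^P=.*/P=np.array([.6962,-.083])/' h.py
cat > n.py <<'E'
from h import *
import sys
im=r.snapshot('top'); cv2.imwrite('pics/%s.png'%sys.argv[1],im[:,:,::-1])
k=big(masks(im)[0])[0][:,0]; ang=rect(cast(k,.02))[2]
a=np.radians(ang); Rm=np.array([[np.cos(a),np.sin(a)],[-np.sin(a),np.cos(a)]]); b=cast(k,.02)@Rm.T; pin=cast([[315.1,181.3]],.045)[0]@Rm.T
mx,my=b[:,0].max(),b[:,1].min()
fx=np.median(b[(b[:,1]<my+.016)&(b[:,0]>mx-.03),0]); fy=np.median(b[(b[:,0]>mx-.016)&(b[:,1]<my+.03),1])
print("yaw",ang,"pin-face",1e3*(pin-[fx,fy]),"ext",1e3*np.ptp(b,axis=0))
s=r.get_state(); t=s["tcp_pos"][:2]-P; print("tcp in board",Rm@t,s["wrist_force"])
E
python3 -c "
from h import *
print(target(bw(-.24,.066,-11.35),.12,-11.35), r.get_state()['joint_positions'].round(2))"
```

```text
(array([ 0.0043,  0.0817, -0.2245]), array([-0.008, -0.032,  0.004])) [-0.77  0.48  0.34  2.   -0.25  0.7   1.06]
```

```bash
python3 -m creep '[{"fingers":0,"x":-0.01,"y":0,"z":-0.04,"ax":-0.008,"ay":-0.032,"az":0.004},{"fingers":0,"x":-0.01,"y":0,"z":-0.08,"ax":-0.008,"ay":-0.032,"az":0.004},{"fingers":0,"x":0,"y":0.01,"z":-0.12,"ax":-0.008,"ay":-0.032,"az":0.004},{"fingers":0,"x":0.004,"y":0.03,"z":-0.155,"ax":-0.008,"ay":-0.032,"az":0.004},{"fingers":0,"x":0.004,"y":0.04,"z":-0.19,"ax":-0.008,"ay":-0.032,"az":0.004}]'; python3 -c "
from h import *
print(target(bw(-.24,.066,-11.35),.12,-11.35))"
```

```text
time_s: 5.83
tcp_pos: [0.4775, 0.0518, 0.1612]
orientation: [-0.701, 0.706, -0.075, 0.072]
wrist_force: [0.7, -1.1, -0.2]
gripper_width: 0.0001
(array([ 0.0013,  0.0414, -0.0228]), array([ 0.008, -0.01 , -0.003]))
```

```bash
python3 -m creep '[{"fingers":0,"x":0.001,"y":0.02,"z":-0.022,"ax":0,"ay":0.01,"az":0},{"fingers":0,"x":0.001,"y":0.05,"z":-0.022,"ax":0,"ay":0.01,"az":0},{"fingers":0,"x":0.001,"y":0.085,"z":-0.022,"ax":0,"ay":0.01,"az":0},{"fingers":0,"x":0.001,"y":0.12,"z":-0.022,"ax":0,"ay":0.01,"az":0},{"fingers":0,"x":0.001,"y":0.138,"z":-0.022,"ax":0,"ay":0.01,"az":0}]'; python3 n.py u1; python3 -c "
from h import *
print(target(bw(-.218,.066,-11.35),.021,-11.35))"
```

```text
time_s: 6.25
tcp_pos: [0.4722, 0.0306, 0.0216]
orientation: [-0.7, 0.706, -0.08, 0.075]
wrist_force: [-0.9, 0.2, -0.0]
gripper_width: -0.0002
yaw -11.382866 pin-face [ 14.87677924 -12.21746338] ext [219.62838268 159.72633553]
tcp in board [-0.2429852   0.06688646] [-0.31334011  0.75260935 -3.41608947]
(array([ 0.025 , -0.0014, -0.0005]), array([ 0.01 , -0.021, -0.01 ]))
```

```bash
python3 -m creep '[{"fingers":0,"x":0.008,"y":0,"z":0,"ax":0,"ay":-0.021,"az":0},{"fingers":0,"x":0.016,"y":0,"z":0,"ax":0,"ay":-0.021,"az":0},{"fingers":0,"x":0.023,"y":0,"z":0,"ax":0,"ay":-0.021,"az":0},{"fingers":0,"x":0.025,"y":0,"z":0,"ax":0,"ay":-0.021,"az":0},{"fingers":0,"x":0.027,"y":0,"z":0,"ax":0,"ay":-0.021,"az":0}]'; python3 n.py u2
```

```text
time_s: 6.72
tcp_pos: [0.4999, 0.0258, 0.0246]
orientation: [-0.701, 0.706, -0.072, 0.067]
wrist_force: [-5.1, 1.2, 2.7]
gripper_width: 0.0001
yaw -11.269445 pin-face [ 10.83879654 -12.42311158] ext [220.14532362 159.70862487]
tcp in board [-0.2138101   0.06829533] [-3.22522573  0.40620914  2.5884029 ]
```

The board slid about 4 mm, so the notch is back to its starting clearance (10.8, -12.4) and the yaw is -11.27°. Now I'll retreat clear and check.

```bash
python3 -m creep '[{"fingers":0,"x":-0.006,"y":0,"z":0,"ax":0,"ay":0,"az":0},{"fingers":0,"x":-0.015,"y":0,"z":0,"ax":0,"ay":0,"az":0},{"fingers":0,"x":-0.025,"y":-0.01,"z":0,"ax":0,"ay":0,"az":0},{"fingers":0,"x":-0.025,"y":-0.05,"z":0,"ax":0,"ay":0,"az":0},{"fingers":0,"x":-0.025,"y":-0.09,"z":0,"ax":0,"ay":0,"az":0}]'; python3 -m creep '[{"fingers":0,"x":0,"y":-0.04,"z":0.03,"ax":0,"ay":0,"az":0},{"fingers":0,"x":0,"y":-0.08,"z":0.06,"ax":0,"ay":0,"az":0},{"fingers":0,"x":0,"y":-0.1,"z":0.1,"ax":0,"ay":0,"az":0},{"fingers":0,"x":0,"y":-0.1,"z":0.14,"ax":0,"ay":0,"az":0},{"fingers":0,"x":0,"y":-0.1,"z":0.18,"ax":0,"ay":0,"az":0}]';python3 n.py u3; python3 ang.py pics/u3.png
python3 -c "
from h import *
for f in('top0','u3'):
  c=big(masks(cv2.imread('pics/%s.png'%f)[:,:,::-1])[0])[1];print(rect(cast(c[:,0],.016))[:3])"
```

```text
time_s: 7.18
tcp_pos: [0.473, 0.0311, 0.1134]
orientation: [-0.701, 0.707, -0.073, 0.066]
wrist_force: [1.1, 0.2, -1.0]
gripper_width: -0.0002
time_s: 7.6
tcp_pos: [0.51, 0.1972, 0.2148]
orientation: [-0.702, 0.705, -0.07, 0.07]
wrist_force: [0.6, -0.1, 0.0]
gripper_width: 0.0001
yaw -11.322224 pin-face [ 10.8403549 -12.4293481] ext [219.92929636 159.79272435]
tcp in board [-0.23854073  0.25042314] [2.45204155 6.53601148 0.30049177]
[193. 319. 209. 168.] -11.34
[ 95. 248. 108. 162.] -11.27
[236. 274. 244. 187.] -11.29
[119. 171. 106. 261.] -10.86
[246. 191. 239. 272.] -11.41
[105. 158.  93. 238.] -11.32
[304. 192. 300. 278.] -11.03
[297. 276. 301. 194.] -11.25
[349. 418. 305. 364.] 32.13
[314. 291. 319. 192.] -11.15
(array([ 0.60396397, -0.29273766]), (0.11008020490407944, 0.11345456540584564), np.float32(-84.75655))
(array([ 0.60394543, -0.29280749]), (0.11011265963315964, 0.11366827040910721), np.float32(-84.65782))
```

View pics/u3.png

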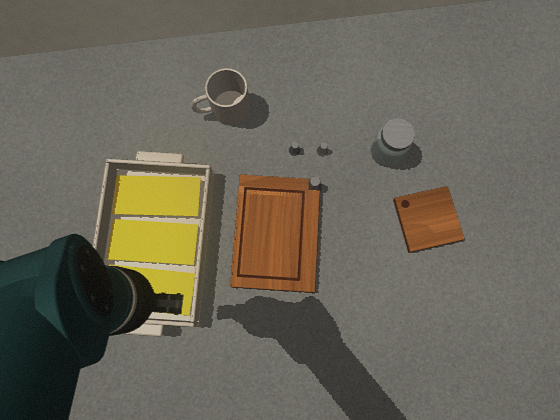

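The board is parallel to the dish with the pin at (315,183) in the notch. The arm is clear, above the dish, and the small board has not moved. Handing in.

```bash
python3 -c "
from plant import r
print(r.sign_off())"
```

```text
the job is handed in; nothing more can be done
None
```

I turned the notched board about 29.4° clockwise about the pin by pushing its short end face with closed fingers, and handed the job in at about 7.7 s.

**Final checks:**
- **Angle:** the board's yaw is -11.3° against the dish's -11.3°. Individual board edges read from -11.0 to -11.4°.
- **Notch:** the pin reads 10.8 mm from one notch face and 12.4 mm from the other, against 11.1 and 12.0 mm at the start. It is in the notch, to within the camera's roughly 2 mm accuracy.
- **Small board:** it did not move (less than 0.1 mm and 0.1° of change).
- **Robot:** the arm is clear of everything, and the push forces read below about 10 N.

**One check failed along the way:** during the turn the board crept about 4 mm back from one notch face, although the pin stayed inside the notch. I pushed it back along its length, and the clearance returned to its starting value with the angle unchanged. If that brief 4 mm gap counts as leaving the pin, this part of the task was not met perfectly.

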